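# Clear the jar off the ball tray and hold the tray level over the catch tray

### The arm

A 6-joint arm with a two-finger parallel gripper is mounted at the origin on the work surface. World frame = base frame: x ahead of the robot, y to its left, z up, the work surface at z = 0. Lengths are in mm, angles in rad, forces in N, time in s.
With the tool pointing down it reaches from about 275 to 1000 mm from the base axis. Payload 8.4 kg.
Tool frame: the origin (TCP) lies midway between the tips of the shut fingers; the grasp point (between the pads) lies 19 mm behind it; z points along the fingers, y is the direction in which the jaws open and shut (so a half turn about z gives the same grasp; the last joint's range is limited). The gripper opens to 85 mm and grips with 20 to 120 N. Pads are 22 mm wide; open, the fingers measure 114 mm over their backs; the gripper's body (76 mm by 85 mm) begins 54 mm behind the grasp point. The pads swing forward as they close: fully open they stand 13 mm farther back than shut.
Start: joints at [-1.223, 0.353, 1.633, -0, 1.155, -0.002], TCP at [214.192, -587.154, 209.581] pointing down, gripper open.
Joint ranges: [-2.63, 2.63], [-0.92, 2.1], [0.06, 2.66], [-1.3, 4.44], [0, 2.69], [-3.02, 3.02]. Speed limits (rad/s): [2.22, 2.22, 2.79, 3.14, 3.14, 3.14].

### API

Orientations are given as [roll, pitch, yaw] about the fixed x, y, z axes, in that order (R = Rz(yaw) Ry(pitch) Rx(roll)).
In Python, from rig import r gives the robot as it stands.
- The arm moves only by the tool play_rows, never from a script. Its argument "moves" is a list of rows, each a list of 3 entries, a list of its own where there are three numbers: the turn, a rotation vector about the tool's x, y, z in degrees, then the shift along the tool's x, y, z in mm, then the opening, from 0 (shut) to 1 (fully open). A call has 1 to 20 rows; each row is the pose to reach, as a shift and turn from the pose measured when the call began, along the tool's axes at that moment; what a row does not reach only later rows make up. A row lasts 1/10 s, in which the tool goes at most 50 mm and 8.59 degrees, less where a joint would pass 70% of its speed; a pose out of reach is approached as far as the arm can. A call with a gripper value outside its range is refused whole. The fingers move at their own pace and stop on an object; "newtons" is the grip in N (left out, the last holds). Time passes only in rows, so rows that repeat a pose let the fingers close. It gives the time, the measured TCP pose, the force and the opening at its end, in the units of the state.
- r.sense(): the state, without advancing time (a new reading comes with each control period).
- r.grab_frame(name): name is "scene" or "top" or "wrist"; returns a dict with "color" (384x512x3 uint8, red, green, blue), "K" (3x3 intrinsics, pixels), "rvec" (rotation vector, rad) and "tvec" (3), from world to camera coordinates, as OpenCV has them; the wrist camera has in their place "T_tool_cam" (4x4, takes a point from camera to tool coordinates, whose origin is the TCP and whose axes are the flange's). Camera axes: x right, y down, z forward; pixel columns grow to the right and rows downward; lengths in mm; the calibration is good to about 2 mm. The wrist camera is an equidistant fisheye: a pixel r from the principal point sees the ray r / f radians off the axis. A picture is of the moment at which its call begins: read the wrist's pose just before it. There is no depth.
- r.sign_off(): hands the job in, once; it reports no verdict.
Trained networks look in a picture, given as the dict that the camera call returned (one of the last four; its "shot" number tells which), for a name from the list of things; names that differ only in an ending like _2 or _b are one class to them, and where a whole thing is asked for, a point or a joint stands for the part that bears it (a point fixed in the world has none). Each returns a list of dicts, best first, with "conf" (0 to 1); they miss things now and then, are a little off and sometimes report something else, mostly with a low value. They report only what shows in the picture. A call takes as long as a camera call. They do not tell look-alikes from the thing itself.
- r.silhouettes(picture, name): "mask" (384x512 bool, what is visible of it) and "location" ([column, row] in pixels, amid what is visible of it).
The state is a dict: "clock": time; "qpos": joint angles; "qvel": joint speeds; "joint_efforts": joint torques, N m; "eef_pos": TCP position; "tcp_rot": TCP orientation; "contact_force": force on the tool from outside, world axes, zero at the start; "wrist_torque": the same for the moment, N m; "opening": opening from 0.0 (shut) to 1.0 (fully open).
Only numpy, scipy, OpenCV 4.12 (cv2) and the standard library are available. Lean on these libraries where they do the work, as an engineer would, in place of code of your own. Each camera call takes 0.05 s, during which the arm holds its last target.

### The job

Someone parked a jar on the small tray with the steel ball, close beside the tray's handle. Stand the jar upright on the round cork mat and let go of it, then lift the tray by its handle and carry it, with the ball staying in its pocket, until the ball is over the middle of the grey catch tray. Finish while still holding it there, level and still, about 10 cm above the catch tray, and leave the other lab ware alone.

Things in the scene. Friction and masses are not known exactly. Their poses are not given: they have to be found in the camera images.
- sample_tray: White flat plastic plate, 170 mm (its x) by 84 mm (its y) by 5 mm, lying loose on the bench, about 0.25 kg. Its origin is the centre of its underside, z up. An upright aluminium handle plate stands at its centre: 12 mm thick along the tray's x, 60 mm wide along the tray's y, from 5 mm to 85 mm above the underside, so fingers pinch it from above, closing along the tray's x. The ball's pocket is on the +x half, the jar stands on the -x half. The tray's yaw can be anything.
- tray_grip (a point): The point to pinch on the tray's handle plate: on its middle, 68 mm above the tray's underside (17 mm below the handle's top). Axes as the tray's.
- tray_pocket (a point): Centre of the round ball pocket, 55 mm from the tray's centre along the tray's +x and 17 mm above the tray's underside (where the ball's centre is when it is in the middle). The pocket is a ring on the plate, 32 mm inner and 40 mm outer diameter, its rim only 4 mm high.
- ball_center (a point): Centre of the loose steel ball, 24 mm in diameter, 0.056 kg, which can roll about inside the pocket. It never needs to be touched.
- jar_mid (a point): Centre (half-way up) of the loose upright amber jar with a black cap and paper label, 40 mm in diameter, 90 mm high, about 0.15 kg. At the start it stands on the tray on the -x side, about 45 mm from the tray's centre, so that its side leaves only 17 to 21 mm beside the handle plate. Its z axis is the jar's axis.
- mat_top (a point): Centre of the top face of the round cork mat, 110 mm in diameter and 4 mm thick, fixed to the bench.
- catch_middle (a point): Centre of the black padded floor of the grey catch tray, a fixed open box 200 mm (its x) by 160 mm (its y), walls 25 mm high; this point is 10 mm above the bench.
- flask: Small conical flask, 64 mm in diameter, 82 mm high; origin at the centre of its underside. Leave it alone.
- beaker: Small glass beaker, 66 mm in diameter, 72 mm high; origin at the centre of its underside. Leave it alone.
- mortar: White ceramic bowl, 84 mm in diameter, 45 mm high; origin at the centre of its underside. Leave it alone.
Things that resemble listed ones, but are neither listed nor needed, are in the scene too. There is more than one size of the sample_tray; the one meant has the size given above.

How it is judged:
By the outcome, as a careful person would: the job done as asked, in the order asked, and still so for the second after the job is handed in, while the arm keeps its last pose, push and grip.
It also fails if it takes over 72 s, if anything falls off the work surface, if the arm or the gripper's body presses on something with over 40 N, if the wrist force passes 120 N, or if a joint passes its speed limit or range.

## Working session

There is one attempt and no reset: what is moved stays moved. The work goes in short steps, Python scripts to look and compute and a tool call to move; the robot and the scene stay as the last step left them, time stands still between calls to the robot, and variables do not carry over. Pictures are saved under pics/ and viewed, and the job is handed in when it is done.

Besides the shell and the picture viewer there is one more tool, called after "Request:" in YAML: its name, and indented under it one key for each argument. play_rows: Moves the arm, as the interface text tells. Its arguments: {"type":"object","properties":{"moves":{"type":"array"},"newtons":{"type":"number"}},"required":["moves"]}

```bash
ls; mkdir -p pics; python3 - <<'E'
from rig import r
import cv2
print(r.sense())
for n in ["scene","top","wrist"]:
    d=r.grab_frame(n)
    cv2.imwrite(f"pics/{n}0.png",cv2.resize(d["color"][:,:,::-1],(800,600),interpolation=cv2.INTER_CUBIC))
    print(n,{k:v for k,v in d.items() if k!="color"})
E
```

```text
pics
{'clock': 0.0, 'qpos': array([-1.22339125e+00,  3.53688471e-01,  1.63417627e+00,  1.83611013e-05,
        1.15519902e+00, -2.37077115e-03]), 'qvel': array([ 6.17864310e-05,  7.29229633e-04,  5.35883634e-04,  3.04133969e-04,
       -1.48669505e-03, -1.07877846e-03]), 'joint_efforts': array([-3.07400978e-04, -6.05255485e+01, -3.42062795e+01,  1.31449456e-04,
        9.45640204e-03, -1.20359752e-05]), 'eef_pos': array([ 214.02013606, -586.64414481,  208.81849701]), 'tcp_rot': array([-3.14012159e+00, -2.02748139e-05,  3.49768407e-01]), 'contact_force': array([ 0.01348315,  0.31825906, -0.52959876]), 'wrist_torque': array([-0.0810129 ,  0.0022849 ,  0.00600355]), 'opening': 0.9994057235901398}
scene {'K': array([[441.99289774,   0.        , 250.94865776],
       [  0.        , 441.99289774, 183.3324455 ],
       [  0.        ,   0.        ,   1.        ]]), 'rvec': array([ 1.72254807,  1.51518457, -0.76366402]), 'tvec': array([-125.446897  , -273.37562126, 1776.20976558]), 'shot': 1}
top {'K': array([[383.34309682,   0.        , 257.39053197],
       [  0.        , 383.34309682, 193.73133313],
       [  0.        ,   0.        ,   1.        ]]), 'rvec': array([ 2.16164131, -2.20359826,  0.11424962]), 'tvec': array([ 79.58684702, 565.66525206, 991.47981196]), 'shot': 2}
wrist {'K': array([[297.31863964,   0.        , 257.54111714],
       [  0.        , 297.31863964, 188.54687183],
       [  0.        ,   0.        ,   1.        ]]), 'T_tool_cam': array([[ 1.00786464e-03, -9.61814309e-01, -2.73700967e-01,
         6.92817756e+01],
       [ 9.99998905e-01,  1.26589833e-03, -7.66148531e-04,
         1.77375323e+00],
       [ 1.08337022e-03, -2.73699895e-01,  9.61814532e-01,
        -1.65960606e+02],
       [ 0.00000000e+00,  0.00000000e+00,  0.00000000e+00,
         1.00000000e+00]]), 'shot': 3}
```

View pics/scene0.png

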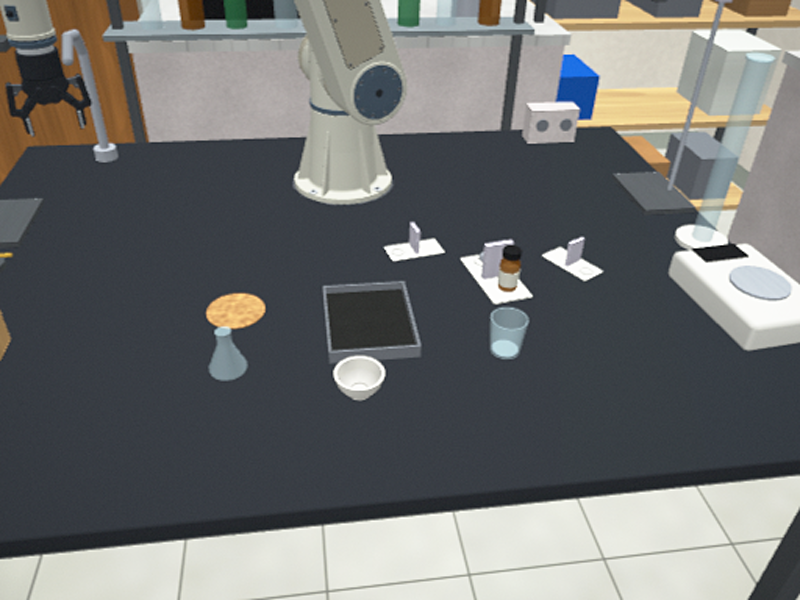

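View pics/top0.png

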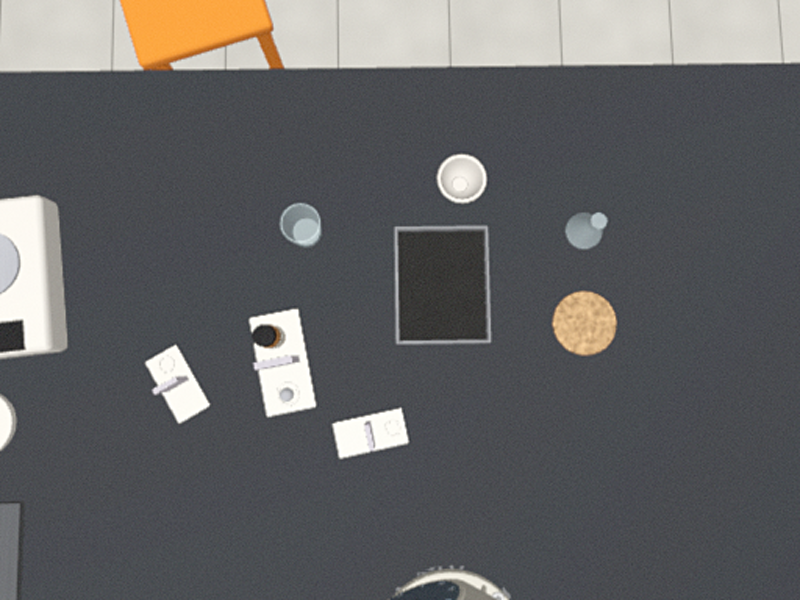

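View pics/wrist0.png

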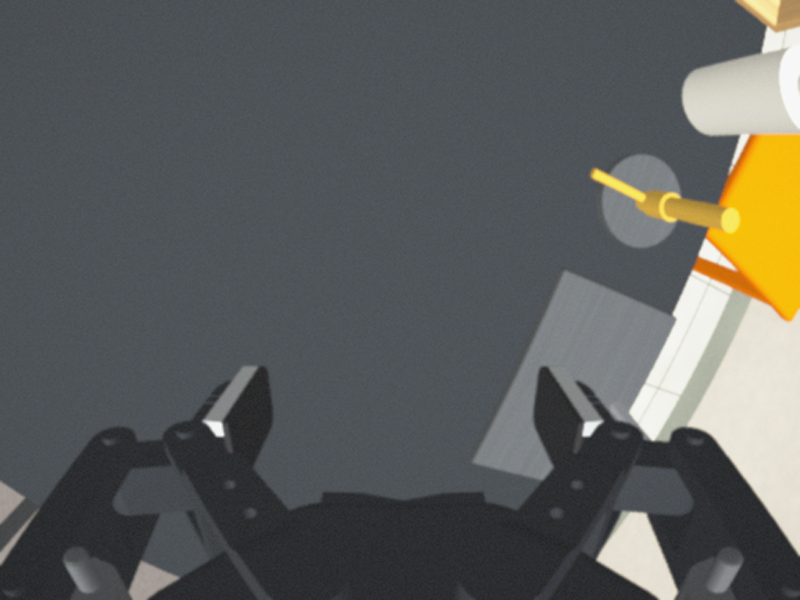

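The top view shows the full-size tray with jar and ball at about (282,362), the smaller look-alike trays at (178,385) and (370,433), the catch tray at (443,285), and the mat at (585,322). The jar's cap is at (266,336) and the ball at (287,394).

```bash
cat > h.py <<'E'
import numpy as np, cv2
from scipy.spatial.transform import Rotation as Ro
def cam(d):
    R=cv2.Rodrigues(np.array(d["rvec"],float))[0]; t=np.array(d["tvec"],float)
    return R,t
def back(d,uv,z):
    R,t=cam(d); K=d["K"]; uv=np.atleast_2d(np.array(uv,float))
    ray=(R.T@np.linalg.inv(K)@np.c_[uv,np.ones(len(uv))].T).T
    c=-R.T@t
    return c+ray*((z-c[2])/ray[:,2])[:,None]
def proj(d,P):
    R,t=cam(d); P=np.atleast_2d(P).astype(float)
    p=(d["K"]@(R@P.T+t[:,None])).T
    return p[:,:2]/p[:,2:]
def toolT(s):
    T=np.eye(4);T[:3,:3]=Ro.from_euler('xyz',s["tcp_rot"]).as_matrix();T[:3,3]=s["eef_pos"];return T
def wproj(d,Tt,P):
    T=np.linalg.inv(Tt@d["T_tool_cam"]); P=np.atleast_2d(P).astype(float)
    c=(T[:3,:3]@P.T).T+T[:3,3]
    th=np.arctan2(np.hypot(c[:,0],c[:,1]),c[:,2]); ph=np.arctan2(c[:,1],c[:,0])
    K=d["K"]; f=K[0,0]
    return np.c_[K[0,2]+f*th*np.cos(ph),K[1,2]+f*th*np.sin(ph)]
def wback(d,Tt,uv,z):
    K=d["K"];uv=np.atleast_2d(np.array(uv,float)); v=uv-[K[0,2],K[1,2]]
    rr=np.hypot(v[:,0],v[:,1]); th=rr/K[0,0]; 
    ray=np.c_[v*(np.sin(th)/np.maximum(rr,1e-9))[:,None],np.cos(th)]
    T=Tt@d["T_tool_cam"]; ray=(T[:3,:3]@ray.T).T; c=T[:3,3]
    return c+ray*((z-c[2])/ray[:,2])[:,None]
def toolrel(s,P):  # world point -> tool coordinates shift
    T=toolT(s); return (np.atleast_2d(P)-T[:3,3])@T[:3,:3]
E
python3 - <<'E'
from rig import r
from h import *
d=r.grab_frame("top")
np.save("top.npy",d,allow_pickle=True)
zs={"mat_top":4,"catch_middle":10,"jar_mid":45,"ball_center":17,"flask":0,"beaker":0,"mortar":20,"sample_tray":5,"tray_grip":5}
for n in zs:
    for o in r.silhouettes(d,n):
        l=o["location"]; m=o["mask"]
        ys,xs=np.where(m)
        print(n,round(o["conf"],2),np.round(l,1),m.sum(),np.round(back(d,[xs.mean(),ys.mean()],zs[n])[0],1), np.round(np.array([xs.min(),xs.max(),ys.min(),ys.max()])))
        if n in("sample_tray","jar_mid","catch_middle","mat_top"):
            rc=cv2.minAreaRect(np.c_[xs,ys].astype(np.float32)); b=back(d,cv2.boxPoints(rc),zs[n]); print(np.round(b[:,:2],1).tolist(), np.round(b.mean(0),1))
d2=r.grab_frame("scene")
zs["jar_mid"]=50
for n in ("mat_top","jar_mid","ball_center","sample_tray"):
    for o in r.silhouettes(d2,n):
        ys,xs=np.where(o["mask"]); print("scene",n,round(o["conf"],2),o["location"],np.round(back(d2,[xs.mean(),ys.mean()],zs[n])[0],1))
E
```

```text
mat_top 0.84 [374.2 205.2] 1235 [ 528.8 -245.3    4. ] [354 392 187 226]
[[582.5, -194.7], [580.5, -298.6], [474.8, -293.1], [476.8, -190.2]] [ 528.7 -244.2    4. ]
mat_top 0.72 [170.6 217.1] 280 [517.  298.5   4. ] [162 182 207 222]
[[537.9, 325.4], [536.9, 271.8], [496.7, 271.9], [497.7, 325.4]] [517.3 298.6   4. ]
catch_middle 0.8 [285.4 181.2] 4494 [ 5.992e+02 -5.000e-01  1.000e+01] [253 313 144 219]
[[500.8, 81.5], [704.5, 77.7], [701.8, -85.9], [497.7, -79.2]] [601.2  -1.5  10. ]
jar_mid 0.65 [170.2 212.9] 280 [517.1 291.7  45. ] [161 182 206 221]
[[538.1, 318.5], [537.1, 264.4], [498.4, 264.5], [499.5, 318.4]] [518.3 291.4  45. ]
ball_center 0.64 [170.2 214.4] 274 [516.7 297.7  17. ] [161 182 207 222]
ball_center 0.37 [179.9 250.8] 74 [417.1 266.7  17. ] [179 188 248 257]
flask 0.69 [372.1 149.1] 420 [ 692.9 -256.8    0. ] [362 387 137 158]
beaker 0.83 [194.3 141. ] 536 [710.9 243.2   0. ] [180 204 130 157]
mortar 0.93 [297.8 111.4] 749 [784.4 -39.2  20. ] [280 310  99 128]
sample_tray 0.77 [117.8 247.1] 930 [437.2 452.9   5. ] [ 95 131 223 269]
[[476.2, 506.5], [502.7, 455.1]
[... 336 characters left out ...]
78.8, 306.2]] [473.  277.4   5. ]
tray_grip 0.97 [182.  238.4] 1596 [465.  271.1   5. ] [161 200 198 265]
tray_grip 0.74 [113.8 243.8] 1067 [439.3 454.7   5. ] [ 94 132 221 269]
tray_grip 0.68 [237.1 278.7] 1027 [349.5 128.    5. ] [213 260 261 292]
scene mat_top 0.71 [149.2, 198.1] [ 536.1 -250.5    4. ]
scene mat_top 0.56 [228.5, 240.1] [742.5 -34.9   4. ]
scene jar_mid 0.73 [324.0, 173.0] [518.  285.6  50. ]
scene jar_mid 0.65 [315.8, 177.3] [535.2 250.1  50. ]
scene ball_center 0.34 [324.3, 171.9] [475.1 300.6  17. ]
scene sample_tray 0.78 [368.6, 168.4] [438.3 455.    5. ]
scene sample_tray 0.64 [314.3, 175.8] [465.1 270.1   5. ]
scene sample_tray 0.63 [263.9, 159.7] [345.6 126.    5. ]
```

```bash
python3 - <<'E'
import numpy as np,cv2
d=np.load("top.npy",allow_pickle=True).item()
im=d["color"][185:285,140:220,::-1]
cv2.imwrite("pics/crop0.png",cv2.resize(im,None,fx=6,fy=6,interpolation=cv2.INTER_CUBIC))
E
```

```text
(no output)
```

View pics/crop0.png

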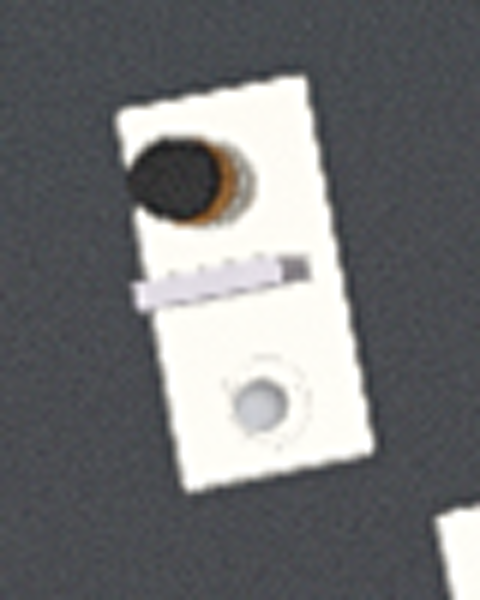

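The crop shows the tray corners at about (118,108), (305,76), (374,455), (186,492), with the handle in the middle, the jar at the upper end and the ball at the lower end. I'll fit the tray pose to these.

```bash
python3 - <<'E'
from rig import r
from h import *
d=np.load("top.npy",allow_pickle=True).item()
c=np.array([(118,108),(305,76),(374,455),(186,492)])/6+[140-.4,185-.4]
b=back(d,c,5); print(np.round(b,1))
print([round(np.linalg.norm(b[i]-b[(i+1)%4]),1) for i in range(4)], b.mean(0))
ax=(b[2]+b[3]-b[0]-b[1]);yaw=np.arctan2(ax[1],ax[0]);print("yaw",yaw,np.degrees(yaw))
print("cap",back(d,np.array([(176,180)])/6+[140,185],95),"ball",back(d,np.array([(260,404)])/6+[140,185],17))
cen=b.mean(0);u=ax/np.linalg.norm(ax)
print("jar exp",cen-45*u,"pocket",cen+55*u)
E
```

```text
[[549.8 332.6   5. ]
 [562.7 248.9   5. ]
 [393.8 219.2   5. ]
 [379.4 302.1   5. ]]
[np.float64(84.6), np.float64(171.5), np.float64(84.2), np.float64(173.2)] [471.40398025 275.71334567   5.        ]
yaw -2.9661220274666715 -169.9462736946271
cap [[512.55801548 286.32598173  95.        ]] ball [[416.79674771 266.27213579  17.        ]]
jar exp [515.7129823 283.5690657   5.       ] pocket [417.2485333  266.11191007   5.        ]
```

```bash
python3 - <<'E'
from rig import r
from h import *
s=r.sense(); print(s["clock"],np.degrees(s["tcp_rot"]),s["eef_pos"]); print(toolrel(s,[500,280,300]))
E
```

```text
0.9 [ 1.79999791e+02 -6.55759837e-04  2.00404494e+01] [ 214.18591121 -587.16123295  209.58712615]
[[ 565.67115626 -716.71133509  -90.40901598]]
```

Request:
play_rows:
  moves:
    - [[0,0,0],[10,-12,-20],1]
    - [[0,0,0],[30,-37,-50],1]
    - [[0,0,1],[58,-73,-90],1]
    - [[0,0,2],[88,-111,-90],1]
    - [[0,0,3],[118,-149,-90],1]
    - [[0,0,4],[148,-187,-90],1]
    - [[0,0,5],[178,-225,-90],1]
    - [[0,0,6],[208,-263,-90],1]
    - [[0,0,7],[238,-301,-90],1]
    - [[0,0,8],[268,-339,-90],1]
    - [[0,0,9],[298,-377,-90],1]
    - [[0,0,10],[328,-415,-90],1]
    - [[0,0,10],[358,-453,-90],1]
    - [[0,0,10],[388,-491,-90],1]
    - [[0,0,10],[418,-529,-90],1]
    - [[0,0,10],[448,-567,-90],1]
    - [[0,0,10],[478,-605,-90],1]
    - [[0,0,10],[508,-643,-90],1]
    - [[0,0,10],[536,-679,-90],1]
    - [[0,0,10],[566,-717,-90],1]

```text
clock: 2.9
eef_pos: [500.4, 282.4, 299.7]
tcp_rot: [3.141, -0.0, 0.176]
contact_force: [0.3, -0.8, 0.1]
opening: 0.996
```

Request:
play_rows:
  moves:
    - [[0,0,0],[0,0,0],1]
    - [[0,0,0],[0,0,0],1]

```text
clock: 3.1
eef_pos: [500.1, 283.2, 299.1]
tcp_rot: [3.141, 0.001, 0.178]
contact_force: [-0.4, -0.5, 0.3]
opening: 1.002
```

```bash
cat > look.py <<'E'
import sys
from rig import r
from h import *
n=sys.argv[1]
s=r.sense(); d=r.grab_frame("wrist")
np.save("w.npy",{"s":s,"d":d},allow_pickle=True)
print(s["clock"],np.round(s["eef_pos"],1),np.round(np.degrees(s["tcp_rot"]),2),np.round(s["contact_force"],1),s["opening"])
cv2.imwrite(f"pics/{n}.png",cv2.resize(d["color"][:,:,::-1],(800,600),interpolation=cv2.INTER_CUBIC))
E
python3 look.py w1
```

```text
3.1 [500.1 283.2 299.1] [1.7996e+02 4.0000e-02 1.0180e+01] [-0.4 -0.5  0.3] 1.0023847853510088
```

View pics/w1.png

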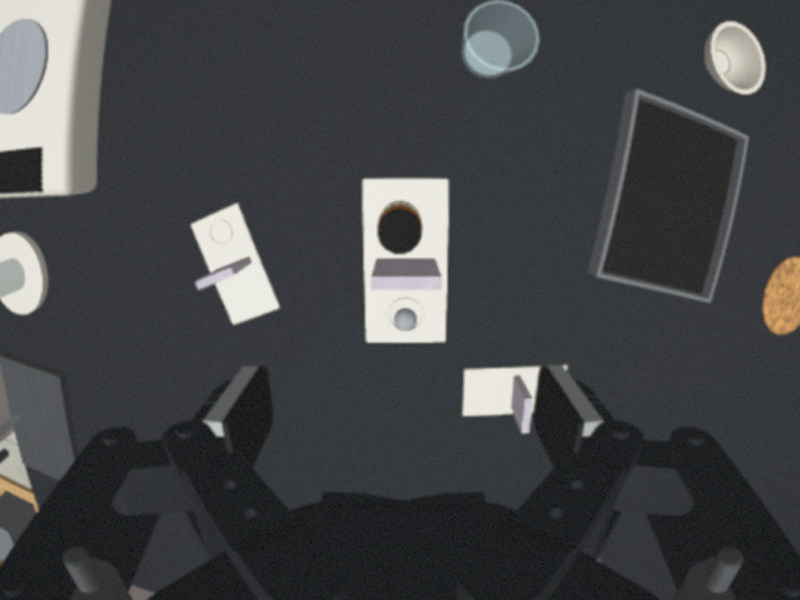

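The tray's corners are at (362,179), (448,179), (446,342), (367,342), the cap at (400,228), and the ball at (405,319). The tray is nearly square to the tool.

```bash
python3 - <<'E'
from h import *
from scipy.optimize import least_squares
w=np.load("w.npy",allow_pickle=True).item(); s,d=w["s"],w["d"]; T=toolT(s)
im=d["color"].astype(np.uint8); g=im.min(2)
x0,y0,x1,y1=226,108,292,224
m=np.zeros(g.shape,np.uint8); m[y0:y1,x0:x1]=(g[y0:y1,x0:x1]>130)
# corners: fit with convex hull -> approx quad
cs,_=cv2.findContours(m,cv2.RETR_EXTERNAL,cv2.CHAIN_APPROX_NONE); c=max(cs,key=cv2.contourArea)
pts=c[:,0,:].astype(float)
W=wback(d,T,pts,5)[:,:2]
rc=cv2.minAreaRect(W.astype(np.float32)); print("rect",rc)
sc=d["K"]
def res(p):
    u=np.array([np.cos(p[2]),np.sin(p[2])]);v=np.array([-u[1],u[0]])
    a=(W-p[:2])@u; b=(W-p[:2])@v
    q=np.maximum(abs(a)-85,abs(b)-42); return q
r_=least_squares(res,[471,276,-2.966],loss='soft_l1',f_scale=1.0); print("tray",r_.x,np.degrees(r_.x[2]),np.sqrt((r_.fun**2).mean()))
# cap: dark blob within
cm=np.zeros(g.shape,np.uint8); cm[125:166,238:275]=(im.max(2)[125:166,238:275]<45)
n,l,st,ce=cv2.connectedComponentsWithStats(cm); k=1+st[1:,4].argmax(); print("cap px",ce[k],st[k], wback(d,T,ce[k],95))
print("ball",wback(d,T,np.array([405,319])*.64,17))
p=r_.x;u=np.array([np.cos(p[2]),np.sin(p[2])]);print("jar exp",p[:2]-45*u,"pocket",p[:2]+55*u)
for z in (85,):
  print("handle top edge mid",wback(d,T,np.array([[371,283],[441,283]])*.64,85))
print("catch corners",wback(d,T,np.array([[637,92],[748,136],[711,300],[598,274]])*.64,25), "mat", wback(d,T,np.array([[795,296]])*.64,4))
jar=[*wback(d,T,ce[k],95)[0][:2]]
E
```

```text
rect ((472.854736328125, 273.8182373046875), (172.0252227783203, 85.57197570800781), 10.519885063171387)
tray [473.44921931 274.12952546  -2.9587082 ] -169.5214923994627 0.49429730031878943
cap px [255.42323651 147.46473029] [243 134  25  27 482] [[517.19966707 287.32317671  95.        ]]
ball [[418.10144174 264.07477238  17.        ]]
jar exp [517.69876319 282.3135261 ] pocket [419.36644346 264.12685801]
handle top edge mid [[467.51402691 302.66419816  85.        ]
 [478.05297812 244.35746936  85.        ]]
catch corners [[697.78026205  75.60334116  25.        ]
 [700.48004316 -82.73838624  25.        ]
 [502.809118   -83.37709832  25.        ]
 [503.09280561  76.53069011  25.        ]] mat [[ 533.57905718 -261.93112502    4.        ]]
```

Request:
play_rows:
  moves:
    - [[0,0,0],[5,0,15],1]
    - [[0,0,0],[10,0,45],1]
    - [[0,0,0],[17,0,80],1]
    - [[0,0,0],[17,0,115],1]
    - [[0,0,0],[17,0,145],1]
    - [[0,0,0],[17,0,170],1]
    - [[0,0,0],[17,0,190],1]
    - [[0,0,0],[17,0,205],1]
    - [[0,0,0],[17,0,220],1]
    - [[0,0,0],[17,0,235],1]
    - [[0,0,0],[17,0,247],1]
    - [[0,0,0],[17,0,255],1]
    - [[0,0,0],[17,0,257],1]
    - [[0,0,0],[17,0,257],1]

```text
clock: 4.55
eef_pos: [516.6, 284.9, 42.2]
tcp_rot: [3.141, 0.001, 0.177]
contact_force: [-0.2, 0.0, -1.0]
opening: 1.0
```

```bash
python3 look.py w2
```

```text
4.55 [516.6 284.9  42.2] [1.7995e+02 4.0000e-02 1.0120e+01] [-0.2  0.  -1. ] 0.9999237346398614
```

View pics/w2.png

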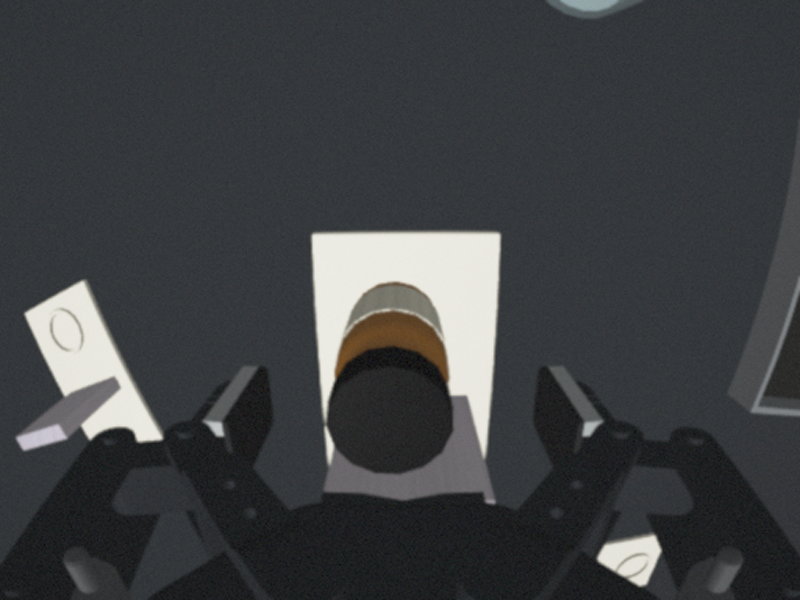

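The jar is between the fingers but about 13 px left of the finger midline (cap at (391,410)). I'll compute the offset.

```bash
python3 - <<'E'
from h import *
w=np.load("w.npy",allow_pickle=True).item(); s,d=w["s"],w["d"]; T=toolT(s)
P=wback(d,T,np.array([[391,410],[328,410],[453,410]])*.64,95); print(P,toolrel(s,P))
P=wback(d,T,np.array([[312,233],[500,233]])*.64,5); print(P,toolrel(s,P))
E
```

```text
[[520.19958315 287.08833208  95.        ]
 [516.75344837 304.50996736  95.        ]
 [523.12593488 269.9946352   95.        ]] [[  3.91941856  -1.47305719 -52.81906621]
 [  3.58703785 -19.22914035 -52.83502749]
 [  3.7977015   15.86888441 -52.80313574]]
[[549.39155639 330.07372257   5.        ]
 [564.27907381 247.4609504    5.        ]] [[ 40.27689919 -38.7445866   37.11914478]
 [ 40.42171213  45.19873636  37.19569439]]
```

Request:
play_rows:
  moves:
    - [[0,0,0],[2,-2,0],1]
    - [[0,0,0],[2,-2,0],0.6]
    - [[0,0,0],[2,-2,0],0.6]
    - [[0,0,0],[2,-2,0],0.3]
    - [[0,0,0],[2,-2,0],0.3]
    - [[0,0,0],[2,-2,0],0.3]
    - [[0,0,0],[2,-2,0],0.3]
    - [[0,0,0],[2,-2,0],0.3]
  newtons: 35

```text
clock: 5.4
eef_pos: [518.8, 288.0, 43.1]
tcp_rot: [-3.141, -0.001, 0.176]
contact_force: [-1.7, 3.0, 5.0]
opening: 0.419
```

Request:
play_rows:
  moves:
    - [[0,0,0],[0,0,0],0]
    - [[0,0,0],[0,0,0],0]
    - [[0,0,0],[0,0,-3],0]
    - [[0,0,0],[0,0,-8],0]
    - [[0,0,0],[0,0,-16],0]
    - [[0,0,0],[0,0,-26],0]
    - [[0,0,0],[0,0,-40],0]
    - [[0,0,0],[0,0,-60],0]
    - [[0,0,0],[0,0,-85],0]
    - [[0,0,0],[0,0,-110],0]
    - [[0,0,0],[0,0,-130],0]
    - [[0,0,0],[0,0,-140],0]
    - [[0,0,0],[0,0,-140],0]
    - [[0,0,0],[0,0,-140],0]

```text
clock: 6.8
eef_pos: [518.3, 287.7, 182.8]
tcp_rot: [3.142, -0.0, 0.176]
contact_force: [0.7, 0.2, -2.5]
opening: 0.414
```

```bash
python3 look.py w3; python3 - <<'E'
from rig import r
from h import *
s=r.sense();print(toolrel(s,[529,-245,180]))
d=r.grab_frame("scene");cv2.imwrite("pics/s3.png",cv2.resize(d["color"][:,:,::-1],(800,600),interpolation=cv2.INTER_CUBIC))
d=r.grab_frame("top");cv2.imwrite("pics/t3.png",cv2.resize(d["color"][:,:,::-1],(800,600),interpolation=cv2.INTER_CUBIC))
E
```

```text
6.8 [518.3 287.7 182.8] [ 1.800e+02 -3.000e-02  1.011e+01] [ 0.7  0.2 -2.5] 0.4139939253442846
[[-82.70103881 526.20470416   2.4484172 ]]
```

View pics/w3.png

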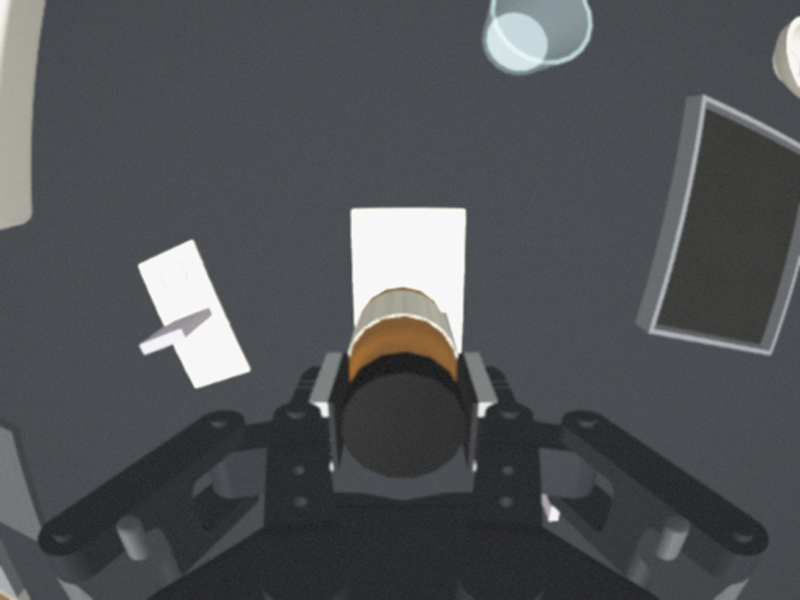

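View pics/s3.png

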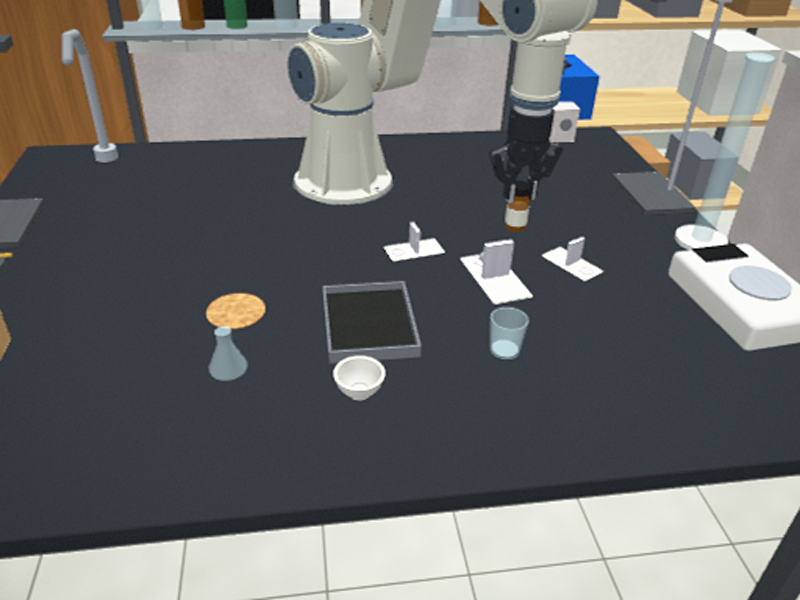

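The jar is lifted upright in the grip, and the tray and its ball stay put on the bench. Next, carry it to the mat.

Request:
play_rows:
  moves:
    - [[0,0,0],[-1,5,0],0]
    - [[0,0,0],[-3,18,0],0]
    - [[0,0,0],[-6,38,0],0]
    - [[0,0,0],[-10,65,0],0]
    - [[0,0,0],[-15,96,0],0]
    - [[0,0,0],[-20,128,0],0]
    - [[0,0,0],[-26,163,0],0]
    - [[0,0,0],[-31,198,0],0]
    - [[0,0,0],[-37,233,0],0]
    - [[0,0,0],[-42,268,0],0]
    - [[0,0,0],[-48,303,0],0]
    - [[0,0,0],[-53,338,0],0]
    - [[0,0,0],[-59,373,0],0]
    - [[0,0,0],[-64,408,0],0]
    - [[0,0,0],[-69,440,0],0]
    - [[0,0,0],[-74,468,0],0]
    - [[0,0,0],[-78,494,0],0]
    - [[0,0,0],[-81,512,0],0]
    - [[0,0,0],[-83,522,0],0]
    - [[0,0,0],[-83,526,0],0]

```text
clock: 8.95
eef_pos: [528.2, -245.6, 182.1]
tcp_rot: [3.141, 0.002, 0.175]
contact_force: [-0.1, -0.5, -0.9]
opening: 0.416
```

Request:
play_rows:
  moves:
    - [[0,0,0],[0,0,0],0]
    - [[0,0,0],[0,0,0],0]

```text
clock: 9.15
eef_pos: [528.0, -244.8, 181.9]
tcp_rot: [-3.141, 0.002, 0.176]
contact_force: [0.1, 0.3, -1.3]
opening: 0.42
```

```bash
python3 look.py w4; python3 - <<'E'
from rig import r
from h import *
s=r.sense(); print(s["qpos"])
w=np.load("w.npy",allow_pickle=True).item()["d"]; T=toolT(s)
im=w["color"].astype(int); R,G,B=im[...,0],im[...,1],im[...,2]
m=((R>120)&(R-B>50)).astype(np.uint8)
n,l,st,ce=cv2.connectedComponentsWithStats(m); k=1+st[1:,4].argmax(); ys,xs=np.where(l==k)
cs,_=cv2.findContours((l==k).astype(np.uint8),cv2.RETR_EXTERNAL,cv2.CHAIN_APPROX_NONE)
c=max(cs,key=len)[:,0,:]; W=wback(w,T,c,4)[:,:2]
from scipy.optimize import least_squares
f=least_squares(lambda p:np.hypot(*(W-p).T)-55,[529,-245],loss='soft_l1',f_scale=1); print("mat",f.x,np.median(abs(f.fun)),st[k])
print(toolrel(s,[*f.x,42]))
E
```

```text
9.15 [ 528.  -244.8  181.9] [-1.7998e+02  1.0000e-01  1.0080e+01] [ 0.1  0.3 -1.3] 0.4204203694061644
[-4.35967275e-01  3.15663200e-01  1.75343278e+00 -9.15875161e-04
  1.07398895e+00  9.59087304e-01]
mat [ 531.98891534 -248.48116842] 0.5490996007383586 [ 213  116   95   85 5899]
[[  3.38311701   4.4285844  139.99642014]]
```

View pics/w4.png

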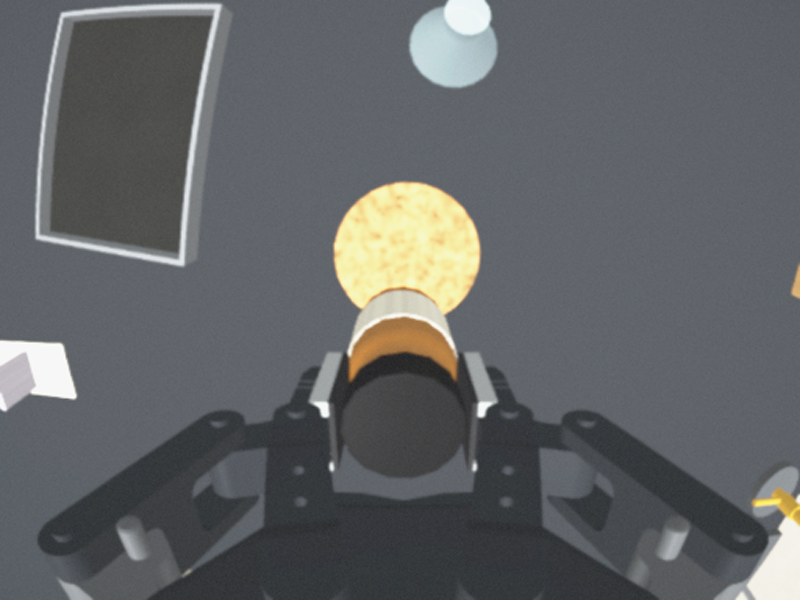

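The mat is centred about (407,250) in the picture, and the jar is upright above it. Lower it.

Request:
play_rows:
  moves:
    - [[0,0,0],[0,1,8],0]
    - [[0,0,0],[0,3,25],0]
    - [[0,0,0],[0,3,50],0]
    - [[0,0,0],[0,3,75],0]
    - [[0,0,0],[0,3,97],0]
    - [[0,0,0],[0,3,114],0]
    - [[0,0,0],[0,3,124],0]
    - [[0,0,0],[0,3,130],0]
    - [[0,0,0],[0,3,134],0]
    - [[0,0,0],[0,3,136],0]
    - [[0,0,0],[0,3,137],0]
    - [[0,0,0],[0,3,138],0]
    - [[0,0,0],[0,3,138],0]

```text
clock: 10.5
eef_pos: [528.6, -247.8, 44.3]
tcp_rot: [3.141, 0.001, 0.176]
contact_force: [-0.0, -0.5, -1.9]
opening: 0.42
```

Request:
play_rows:
  moves:
    - [[0,0,0],[0,0,0.5],0]
    - [[0,0,0],[0,0,1],0]
    - [[0,0,0],[0,0,1.5],0]
    - [[0,0,0],[0,0,2],0]
    - [[0,0,0],[0,0,2],0]

```text
clock: 11.0
eef_pos: [528.5, -247.7, 42.2]
tcp_rot: [3.142, 0.001, 0.176]
contact_force: [0.2, -0.4, -1.8]
opening: 0.423
```

Request:
play_rows:
  moves:
    - [[0,0,0],[0,0,0.5],0]
    - [[0,0,0],[0,0,1],0]
    - [[0,0,0],[0,0,1.2],0]
    - [[0,0,0],[0,0,1.2],0]

```text
clock: 11.4
eef_pos: [529.0, -247.8, 42.1]
tcp_rot: [3.141, 0.001, 0.176]
contact_force: [-2.8, 2.1, 9.0]
opening: 0.417
```

```bash
python3 look.py w5
```

```text
11.4 [ 529.  -247.8   42.1] [1.7998e+02 4.0000e-02 1.0090e+01] [-2.8  2.1  9. ] 0.41663880091478306
```

View pics/w5.png

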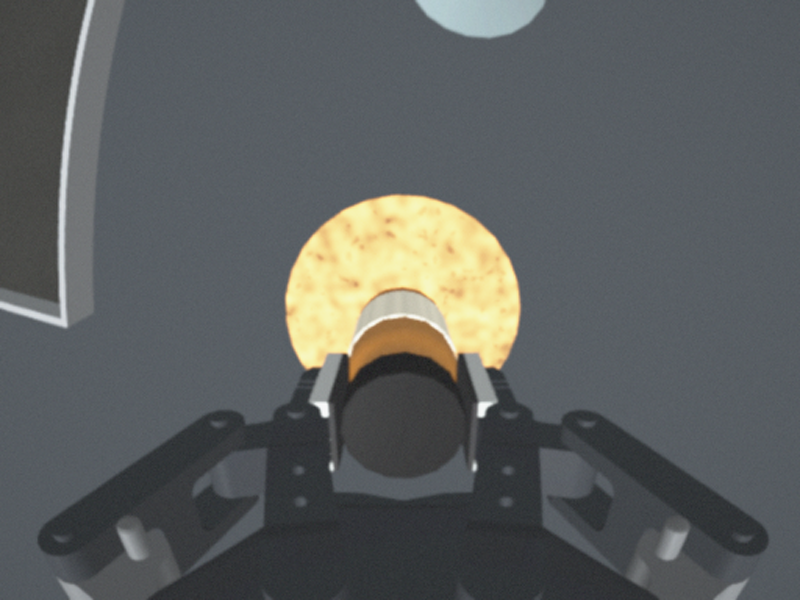

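Contact is felt at 9 N. The jar looks centred side to side, so I'll check the fore-aft centring numerically before letting go.

```bash
python3 - <<'E'
from h import *
from scipy.optimize import least_squares
W_=np.load("w.npy",allow_pickle=True).item(); s,w=W_["s"],W_["d"]; T=toolT(s)
im=w["color"].astype(int)
uv=np.array([[404,194],[340,212],[467,212],[300,252],[508,252],[286,300],[520,300],[293,350],[513,350]])*.64
P=wback(w,T,uv,4)[:,:2]
f=least_squares(lambda p:np.hypot(*(P-p[:2]).T)-p[2],[529,-245,55]);print(f.x,f.fun)
f=least_squares(lambda p:np.hypot(*(P-p[:2]).T)-55,[529,-245]);print(f.x,f.fun)
print("jar front bottom",wback(w,T,np.array([404,290])*.64,4), "cap centre",wback(w,T,np.array([403,417])*.64,94))
E
```

```text
[ 530.43647503 -249.58164168   55.87026931] [ 0.11908477 -0.0935807  -0.00948887 -0.00669708  0.54929042 -0.41319555
 -0.6867231   0.39704468  0.14426544]
[ 531.31456688 -249.4262558 ] [0.09762382 0.00800754 0.09118804 0.38484388 0.94214163 0.34244373
 0.06455088 1.55446872 1.29939501]
jar front bottom [[ 542.78813093 -247.68224499    4.        ]] cap centre [[ 530.36729487 -249.40155025   94.        ]]
```

Request:
play_rows:
  moves:
    - [[0,0,0],[0,0,-0.5],0.45]
    - [[0,0,0],[0,0,-0.5],0.5]
    - [[0,0,0],[0,0,-0.5],0.6]
    - [[0,0,0],[0,0,-0.5],0.8]
    - [[0,0,0],[0,0,-0.5],1]
    - [[0,0,0],[0,0,-0.5],1]
    - [[0,0,0],[0,0,-0.5],1]
    - [[0,0,0],[0,0,-0.5],1]
    - [[0,0,0],[0,0,-5],1]
    - [[0,0,0],[0,0,-15],1]
    - [[0,0,0],[0,0,-35],1]
    - [[0,0,0],[0,0,-65],1]
    - [[0,0,0],[0,0,-100],1]
    - [[0,0,0],[0,0,-135],1]
    - [[0,0,0],[0,0,-155],1]
    - [[0,0,0],[0,0,-160],1]
    - [[0,0,0],[0,0,-160],1]

```text
clock: 13.15
eef_pos: [529.3, -247.8, 203.0]
tcp_rot: [3.14, -0.001, 0.176]
contact_force: [0.5, -0.2, -1.2]
opening: 0.998
```

```bash
python3 look.py w6;  python3 - <<'E'
from rig import r
from h import *
s=r.sense();print(toolrel(s,[473,274,250]))
E
```

```text
13.15 [ 529.3 -247.8  203. ] [ 1.7993e+02 -4.0000e-02  1.0090e+01] [ 0.5 -0.2 -1.2] 0.9980410741982625
[[  36.52535838 -523.21930344  -48.33177627]]
```

View pics/w6.png

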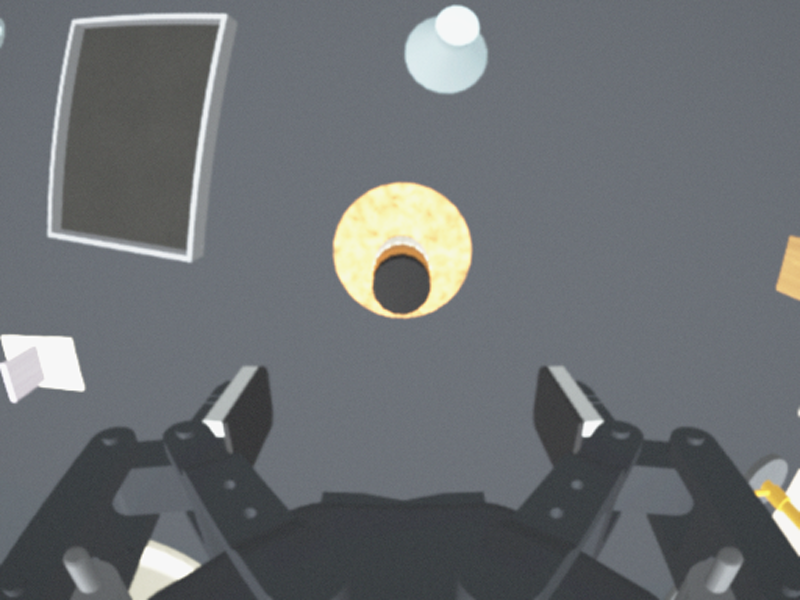

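The jar stands upright, centred on the mat at (402,265). Now the tray.

Request:
play_rows:
  moves:
    - [[0,0,-2],[1,-10,-10],1]
    - [[0,0,-6],[3,-35,-20],1]
    - [[0,0,-12],[5,-70,-30],1]
    - [[0,0,-18],[8,-105,-40],1]
    - [[0,0,-24],[10,-140,-48],1]
    - [[0,0,-30],[12,-172,-48],1]
    - [[0,0,-36],[15,-205,-48],1]
    - [[0,0,-42],[17,-238,-48],1]
    - [[0,0,-48],[19,-270,-48],1]
    - [[0,0,-54],[22,-302,-48],1]
    - [[0,0,-60],[24,-335,-48],1]
    - [[0,0,-66],[26,-368,-48],1]
    - [[0,0,-72],[29,-400,-48],1]
    - [[0,0,-78],[31,-432,-48],1]
    - [[0,0,-84],[33,-464,-48],1]
    - [[0,0,-88],[35,-490,-48],1]
    - [[0,0,-90],[36,-510,-48],1]
    - [[0,0,-90],[37,-523,-48],1]
    - [[0,0,-90],[37,-523,-48],1]
    - [[0,0,-90],[37,-523,-48],1]

```text
clock: 15.2
eef_pos: [473.1, 273.4, 249.2]
tcp_rot: [-3.14, 0.001, 1.747]
contact_force: [0.2, -0.1, -0.2]
opening: 1.002
```

```bash
python3 look.py w7; python3 - <<'E'
from rig import r
from h import *
d=r.grab_frame("top")
import numpy as np
np.save("top2.npy",d,allow_pickle=True)
cv2.imwrite("pics/t7.png",cv2.resize(d["color"][:,:,::-1],(800,600),interpolation=cv2.INTER_CUBIC))
E
```

```text
15.2 [473.1 273.4 249.2] [-1.7989e+02  5.0000e-02  1.0010e+02] [ 0.2 -0.1 -0.2] 1.0016574173799937
```

View pics/w7.png

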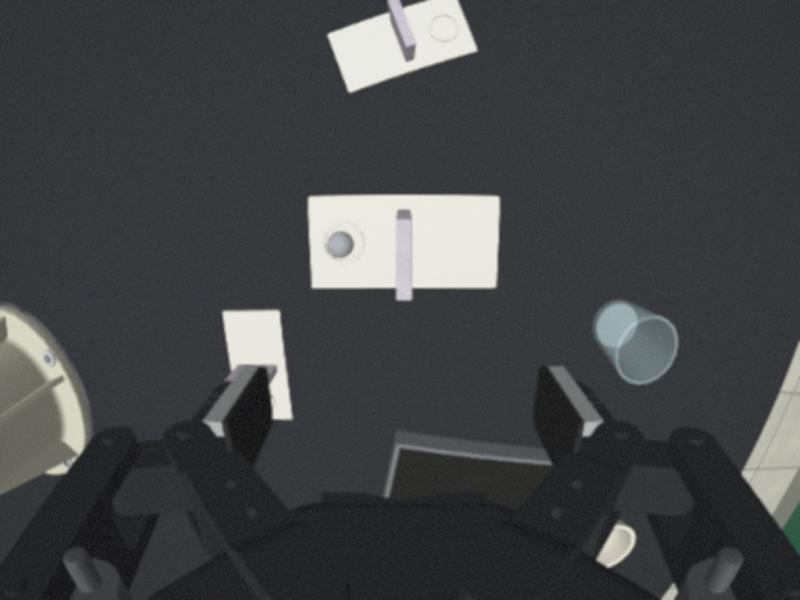

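The tray is at (310–500, 195–288), the handle top at (404, 213–300), and the ball in its pocket at (341,243). Fit the pose again.

```bash
python3 - <<'E'
from h import *
from scipy.optimize import least_squares
W_=np.load("w.npy",allow_pickle=True).item(); s,d=W_["s"],W_["d"]; T=toolT(s)
g=d["color"].min(2); m=np.zeros(g.shape,np.uint8); m[120:187,190:330]=g[120:187,190:330]>125
cs,_=cv2.findContours(m,cv2.RETR_EXTERNAL,cv2.CHAIN_APPROX_NONE); c=max(cs,key=cv2.contourArea)[:,0,:]
P=wback(d,T,c,5)[:,:2]
def res(p):
    u=np.array([np.cos(p[2]),np.sin(p[2])]);v=np.array([-u[1],u[0]])
    return np.maximum(abs((P-p[:2])@u)-85,abs((P-p[:2])@v)-42)
f=least_squares(res,[472,275,-2.96],loss='soft_l1',f_scale=.7); print("tray",f.x,np.degrees(f.x[2]),np.median(abs(f.fun)))
H=wback(d,T,np.array([[397,213],[411,213],[412,300],[396,300],[404,220],[404,300]])*.64,85); print(np.round(H,1)); print("handle mid(top)",H[:4].mean(0), "in tool",toolrel(s,H[:4].mean(0)))
a=H[4]-H[5]; print("handle yaw (tray y dir)",np.degrees(np.arctan2(a[1],a[0])))
print("tray grip in tool",toolrel(s,[f.x[0],f.x[1],49]))
print("ball tray-frame",wback(d,T,np.array([341,243])*.64,17))
E
```

```text
tray [473.43930372 273.6773905   -2.96356552] -169.79979675851752 0.23055006523012622
[[463.2 306.4  85. ]
 [473.  308.2  85. ]
 [485.3 244.9  85. ]
 [473.6 242.8  85. ]
 [469.  302.3  85. ]
 [479.5 243.8  85. ]]
handle mid(top) [473.76586473 275.56236053  85.        ] in tool [[  2.14166707   1.31522208 164.24202358]]
handle yaw (tray y dir) 100.2019171776381
tray grip in tool [[  0.37371155   0.73091664 200.24469952]]
ball tray-frame [[419.83874108 265.27681705  17.        ]]
```

Request:
play_rows:
  moves:
    - [[0,0,0],[1,1,10],0.9]
    - [[0,0,0],[1,1,35],0.8]
    - [[0,0,0],[1,1,70],0.7]
    - [[0,0,0],[1,1,100],0.6]
    - [[0,0,0],[1,1,125],0.6]
    - [[0,0,0],[1,1,145],0.6]
    - [[0,0,0],[1,1,160],0.6]
    - [[0,0,0],[1,1,173],0.6]
    - [[0,0,0],[1,1,184],0.6]
    - [[0,0,0],[1,1,192],0.6]
    - [[0,0,0],[1,1,198],0.6]
    - [[0,0,0],[1,1,201],0.6]
    - [[0,0,0],[1,1,201],0.6]
    - [[0,0,0],[1,1,201],0.6]
  newtons: 30

```text
clock: 16.7
eef_pos: [474.3, 274.1, 48.9]
tcp_rot: [-3.141, 0.0, 1.746]
contact_force: [0.1, -0.0, -0.2]
opening: 0.601
```

```bash
python3 look.py w8
```

```text
16.7 [474.3 274.1  48.9] [-1.7996e+02  2.0000e-02  1.0004e+02] [ 0.1 -0.  -0.2] 0.6012030597695271
```

View pics/w8.png

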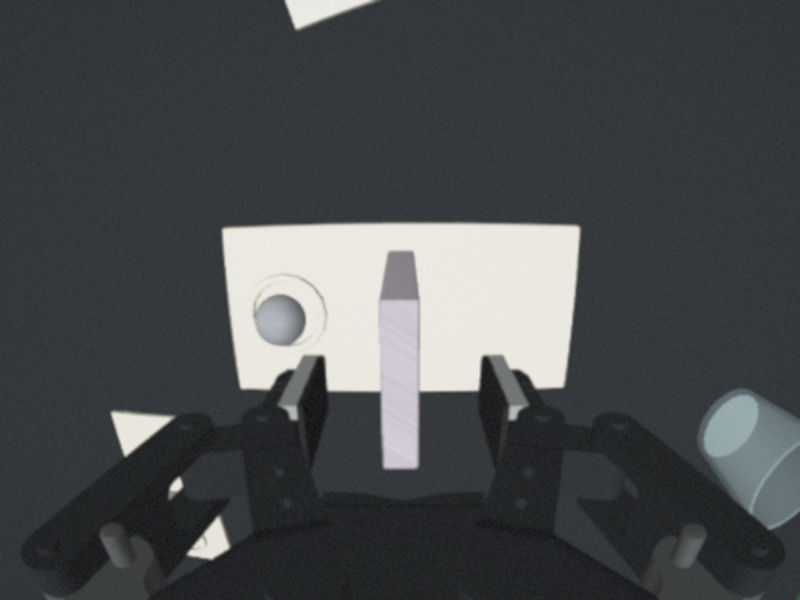

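The handle at columns 380–420 sits midway between the pads (326 and 480), offset by about 1 mm. Close gently, then firm up the grip.

Request:
play_rows:
  moves:
    - [[0,0,0],[0,-0.7,0],0.45]
    - [[0,0,0],[0,-0.7,0],0.35]
    - [[0,0,0],[0,-0.7,0],0.28]
    - [[0,0,0],[0,-0.7,0],0.22]
    - [[0,0,0],[0,-0.7,0],0.18]
    - [[0,0,0],[0,-0.7,0],0.15]
    - [[0,0,0],[0,-0.7,0],0.12]
    - [[0,0,0],[0,-0.7,0],0.09]
    - [[0,0,0],[0,-0.7,0],0.05]
    - [[0,0,0],[0,-0.7,0],0]
    - [[0,0,0],[0,-0.7,0],0]
  newtons: 30

```text
clock: 17.85
eef_pos: [473.6, 274.1, 49.1]
tcp_rot: [-3.141, 0.0, 1.746]
contact_force: [-1.1, -0.5, 3.4]
opening: 0.128
```

Request:
play_rows:
  moves:
    - [[0,0,0],[0,0,0],0]
    - [[0,0,0],[0,0,0],0]
    - [[0,0,0],[0,0,0],0]
  newtons: 70

```text
clock: 18.15
eef_pos: [473.8, 274.1, 49.2]
tcp_rot: [-3.141, 0.0, 1.746]
contact_force: [-0.9, -0.2, 4.5]
opening: 0.117
```

```bash
python3 look.py w9; python3 - <<'E'
from rig import r
s=r.sense();print(s["contact_force"],s["wrist_torque"],s["qpos"])
E
```

```text
18.15 [473.8 274.1  49.2] [-1.7999e+02  1.0000e-02  1.0004e+02] [-0.9 -0.2  4.5] 0.11745337607157535
[-0.26897784 -0.31927127  5.27351411] [-0.06421516  0.1518001   0.01607716] [ 5.21875665e-01  4.42270874e-01  1.92360679e+00 -1.11486409e-04
  7.76006349e-01  3.46664417e-01]
```

View pics/w9.png

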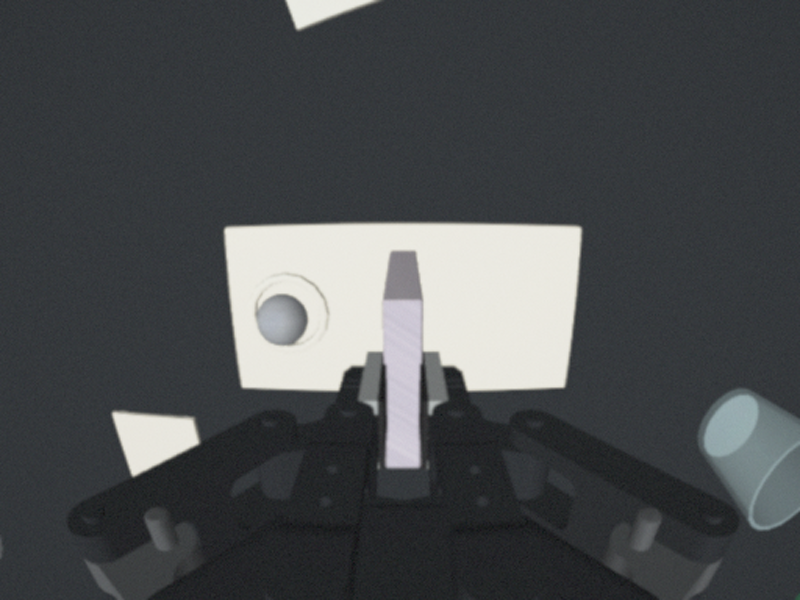

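The grip is on the handle and the ball is in its pocket at (281,320). Lift slowly.

Request:
play_rows:
  moves:
    - [[0,0,0],[0,0,-0.5],0]
    - [[0,0,0],[0,0,-1.5],0]
    - [[0,0,0],[0,0,-3],0]
    - [[0,0,0],[0,0,-5],0]
    - [[0,0,0],[0,0,-8],0]
    - [[0,0,0],[0,0,-12],0]
    - [[0,0,0],[0,0,-17],0]
    - [[0,0,0],[0,0,-23],0]
    - [[0,0,0],[0,0,-30],0]
    - [[0,0,0],[0,0,-37],0]
    - [[0,0,0],[0,0,-44],0]
    - [[0,0,0],[0,0,-51],0]
    - [[0,0,0],[0,0,-58],0]
    - [[0,0,0],[0,0,-64],0]
    - [[0,0,0],[0,0,-69],0]
    - [[0,0,0],[0,0,-73],0]
    - [[0,0,0],[0,0,-76],0]
    - [[0,0,0],[0,0,-78],0]
    - [[0,0,0],[0,0,-79],0]
    - [[0,0,0],[0,0,-79],0]

```text
clock: 20.2
eef_pos: [473.8, 274.1, 128.2]
tcp_rot: [-3.141, 0.0, 1.746]
contact_force: [-0.6, -0.5, -4.0]
opening: 0.119
```

```bash
python3 look.py w10; python3 - <<'E'
from rig import r
from h import *
s=r.sense();print(s["contact_force"],s["wrist_torque"])
d=r.grab_frame("scene");cv2.imwrite("pics/s10.png",cv2.resize(d["color"][100:260,150:480,::-1],(800,388),interpolation=cv2.INTER_CUBIC))
E
```

```text
20.2 [473.8 274.1 128.2] [-1.7998e+02  1.0000e-02  1.0004e+02] [-0.6 -0.5 -4. ] 0.11931053777417697
[ 0.4145088  -0.37622615 -3.69768857] [ 0.03050591 -0.04146287 -0.0343729 ]
```

View pics/w10.png

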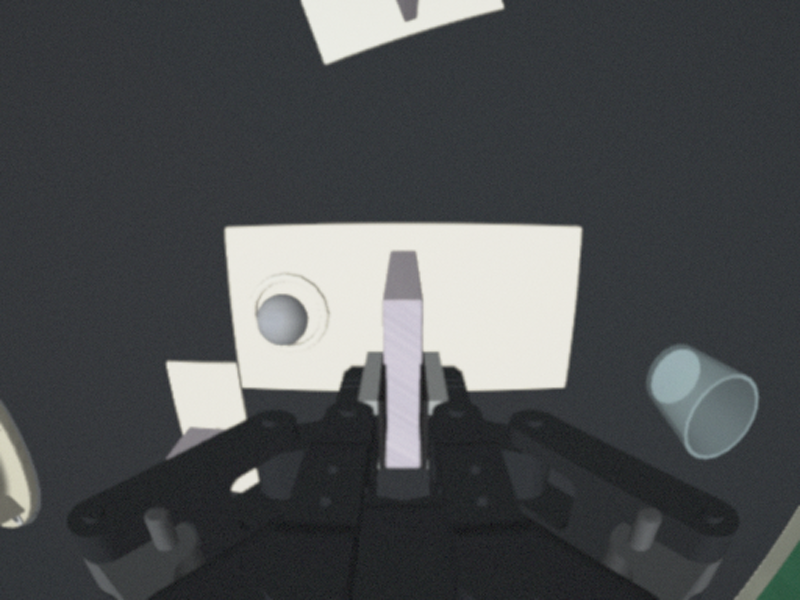

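View pics/s10.png

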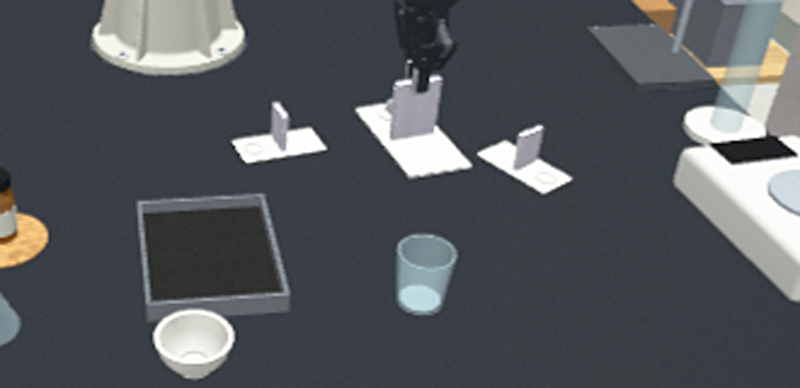

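```bash
python3 - <<'E'
from h import *
d=np.load("top2.npy",allow_pickle=True).item()
im=d["color"][130:235,240:330,::-1]
cv2.imwrite("pics/crop1.png",cv2.resize(im,None,fx=6,fy=6,interpolation=cv2.INTER_CUBIC))
W_=np.load("w.npy",allow_pickle=True).item(); s,w=W_["s"],W_["d"]
cv2.imwrite("pics/crop2.png",cv2.resize(w["color"][130:260,135:385,::-1],None,fx=3.2,fy=3.2,interpolation=cv2.INTER_CUBIC))
E
```

```text
(no output)
```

View pics/crop1.png

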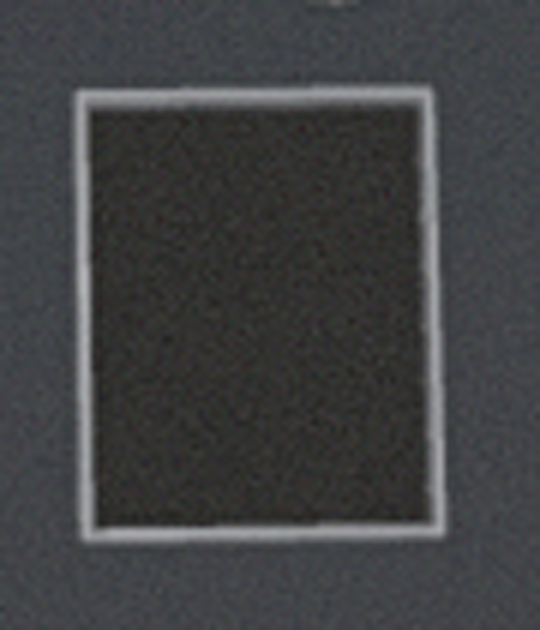

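View pics/crop2.png

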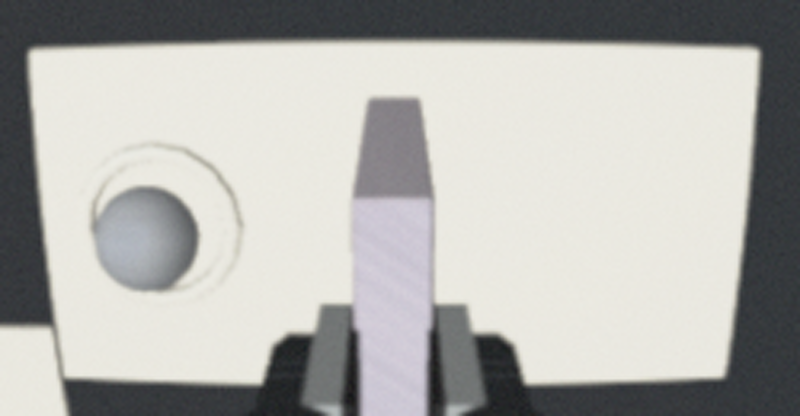

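The catch rim's outer corners in crop 1 are (75,91), (432,88), (445,535), (83,541). In crop 2 the ring centre is about (167,222), the ball (146,238), and the plate corners are (28,50), (760,50), (727,377), (62,378).

```bash
python3 - <<'E'
from h import *
d=np.load("top2.npy",allow_pickle=True).item()
c=np.array([(75,91),(432,88),(445,535),(83,541)])/6+[240-.4,130-.4]
b=back(d,c,25); print("catch top cam",np.round(b,1).tolist(),b.mean(0))
W_=np.load("w.npy",allow_pickle=True).item(); s,w=W_["s"],W_["d"]; T=toolT(s)
uz=s["eef_pos"][2]-49.2
f=lambda p:np.array(p)/3.2+[135-.34,130-.34]
P=wback(w,T,f([(28,50),(760,50),(727,377),(62,378)]),uz+5); print(np.round(P,1).tolist(),P.mean(0)); print("tool",toolrel(s,P.mean(0)))
print([np.linalg.norm(P[i]-P[(i+1)%4]) for i in range(4)])
R=wback(w,T,f((167,222)),uz+8); print("ring",R,toolrel(s,R)); B=wback(w,T,f((146,238)),uz+17);print("ball",B,toolrel(s,B))
E
```

```text
catch top cam [[699.1, 80.3, 25.0], [697.8, -79.6, 25.0], [497.9, -78.8, 25.0], [498.4, 80.5, 25.0]] [5.98319890e+02 5.76722151e-01 2.50000000e+01]
[[382.9, 300.2, 84.0], [551.0, 330.2, 84.0], [566.3, 247.4, 84.0], [397.4, 217.0, 84.0]] [474.37465618 273.70758676  83.97797638]
tool [[-0.52170334  0.47689338 44.19997992]]
[np.float64(170.74124467684248), np.float64(84.14066832418087), np.float64(171.67459170821684), np.float64(84.44198702050922)]
ring [[421.98371716 265.68331243  86.97797638]] [[  0.71025373 -52.51150893  41.21485478]]
ball [[419.2902519  264.27506468  95.97797638]] [[ -0.20879545 -55.41181362  32.21588272]]
```

```bash
python3 - <<'E'
import numpy as np
D=np.array([-147,66,-17])
print([[round(float(x)) if i<9 or 1 else 0 for x in D*(10*t**3-15*t**4+6*t**5)] for i,t in enumerate(np.arange(1,20)/19)])
E
```

```text
[[0, 0, 0], [-1, 1, 0], [-5, 2, -1], [-10, 4, -1], [-17, 8, -2], [-27, 12, -3], [-39, 17, -4], [-52, 23, -6], [-66, 30, -8], [-81, 36, -9], [-95, 43, -11], [-108, 49, -13], [-120, 54, -14], [-130, 58, -15], [-137, 62, -16], [-142, 64, -16], [-146, 65, -17], [-147, 66, -17], [-147, 66, -17]]
```

Request:
play_rows:
  moves:
    - [[0,0,0],[-1,0,0],0]
    - [[0,0,0],[-3,1,0],0]
    - [[0,0,0],[-6,3,-1],0]
    - [[0,0,0],[-11,5,-1],0]
    - [[0,0,0],[-18,8,-2],0]
    - [[0,0,0],[-28,12,-3],0]
    - [[0,0,0],[-39,17,-4],0]
    - [[0,0,0],[-52,23,-6],0]
    - [[0,0,0],[-66,30,-8],0]
    - [[0,0,0],[-81,36,-9],0]
    - [[0,0,0],[-95,43,-11],0]
    - [[0,0,0],[-108,49,-13],0]
    - [[0,0,0],[-120,54,-14],0]
    - [[0,0,0],[-129,58,-15],0]
    - [[0,0,0],[-136,61,-16],0]
    - [[0,0,0],[-141,64,-16],0]
    - [[0,0,0],[-145,65,-17],0]
    - [[0,0,0],[-147,66,-17],0]
    - [[0,0,0],[-147,66,-17],0]

```text
clock: 22.2
eef_pos: [564.4, 140.9, 145.0]
tcp_rot: [-3.141, 0.0, 1.746]
contact_force: [-0.8, 0.5, -3.5]
opening: 0.121
```

```bash
python3 look.py w11; python3 - <<'E'
from rig import r
from h import *
s=r.sense();print(s["contact_force"],s["wrist_torque"]);print(toolrel(s,[654.7,7.6,161]))
E
```

```text
22.2 [564.4 140.9 145. ] [-1.7997e+02  1.0000e-02  1.0004e+02] [-0.8  0.5 -3.5] 0.12077943338666505
[-0.89190773  0.3849103  -3.29291796] [ 0.06750507 -0.03180774  0.05402364]
[[-147.14060116   65.80249819  -16.02511786]]
```

View pics/w11.png

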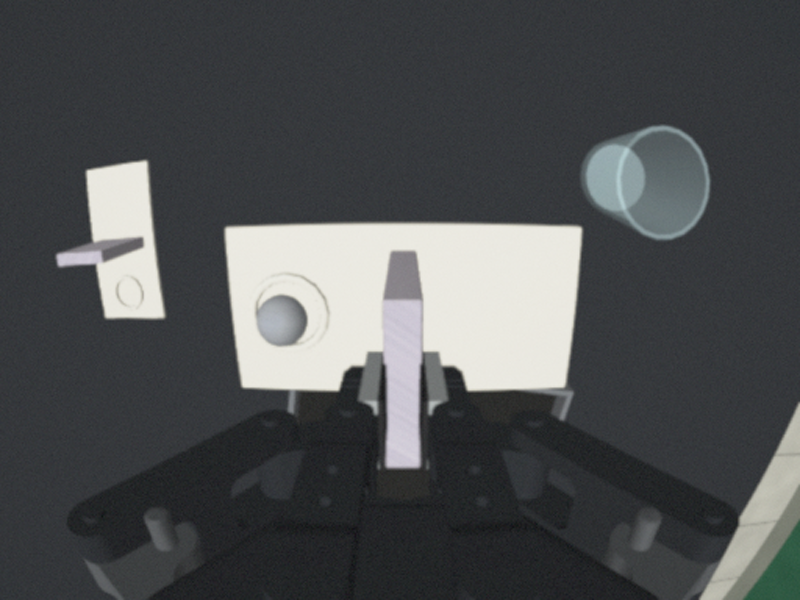

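The ball is still in its pocket at (282,320) and the tray is unchanged in the grip. Now the second half of the carry.

Request:
play_rows:
  moves:
    - [[0,0,0],[-1,0,0],0]
    - [[0,0,0],[-3,1,0],0]
    - [[0,0,0],[-6,3,-1],0]
    - [[0,0,0],[-11,5,-1],0]
    - [[0,0,0],[-18,8,-2],0]
    - [[0,0,0],[-28,12,-3],0]
    - [[0,0,0],[-39,17,-4],0]
    - [[0,0,0],[-52,23,-6],0]
    - [[0,0,0],[-66,30,-8],0]
    - [[0,0,0],[-81,36,-9],0]
    - [[0,0,0],[-95,43,-11],0]
    - [[0,0,0],[-108,49,-13],0]
    - [[0,0,0],[-120,54,-14],0]
    - [[0,0,0],[-129,58,-15],0]
    - [[0,0,0],[-136,61,-16],0]
    - [[0,0,0],[-141,64,-16],0]
    - [[0,0,0],[-145,65,-16],0]
    - [[0,0,0],[-147,66,-16],0]
    - [[0,0,0],[-147,66,-16],0]
    - [[0,0,0],[-147,66,-16],0]

```text
clock: 24.25
eef_pos: [654.7, 8.1, 160.9]
tcp_rot: [-3.141, 0.0, 1.746]
contact_force: [0.3, -0.2, -2.6]
opening: 0.117
```

```bash
python3 look.py w12; python3 - <<'E'
from rig import r
from h import *
s=r.sense();print(s["contact_force"],s["wrist_torque"],s["qvel"])
d=r.grab_frame("scene");np.save("sc.npy",d);cv2.imwrite("pics/s12.png",cv2.resize(d["color"][100:280,100:400,::-1],(800,480),interpolation=cv2.INTER_CUBIC))
d=r.grab_frame("top");np.save("top3.npy",d);cv2.imwrite("pics/t12.png",cv2.resize(d["color"][60:240,200:420,::-1],(733,600),interpolation=cv2.INTER_CUBIC))
E
```

```text
24.25 [654.7   8.1 160.9] [-179.95    0.    100.06] [ 0.3 -0.2 -2.6] 0.1167364226210712
[-0.38978545 -0.20781077 -3.69737528] [ 0.02071629 -0.04668089  0.00670781] [ 2.34243158e-04 -2.01430554e-03  2.27298695e-05 -1.23806452e-03
 -1.67659834e-03  1.99244340e-04]
```

View pics/w12.png

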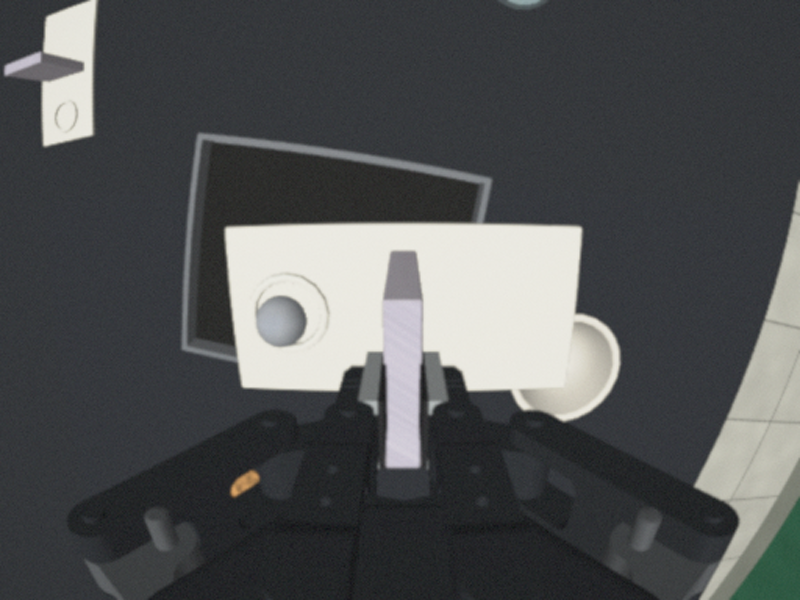

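View pics/s12.png

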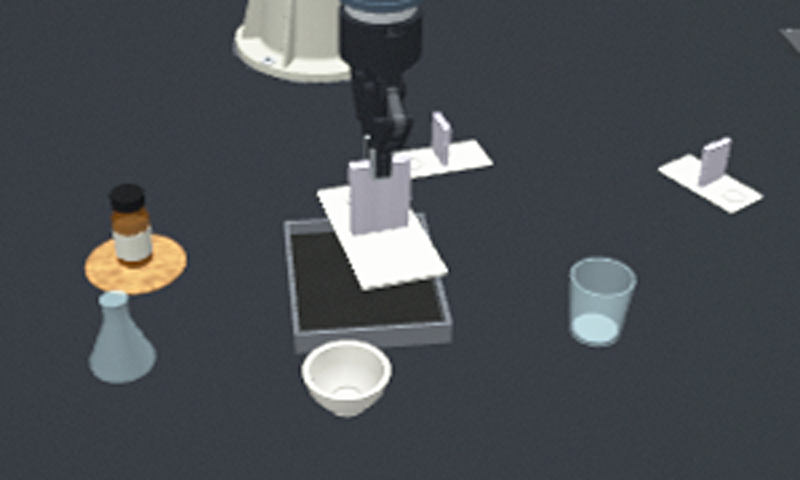

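View pics/t12.png

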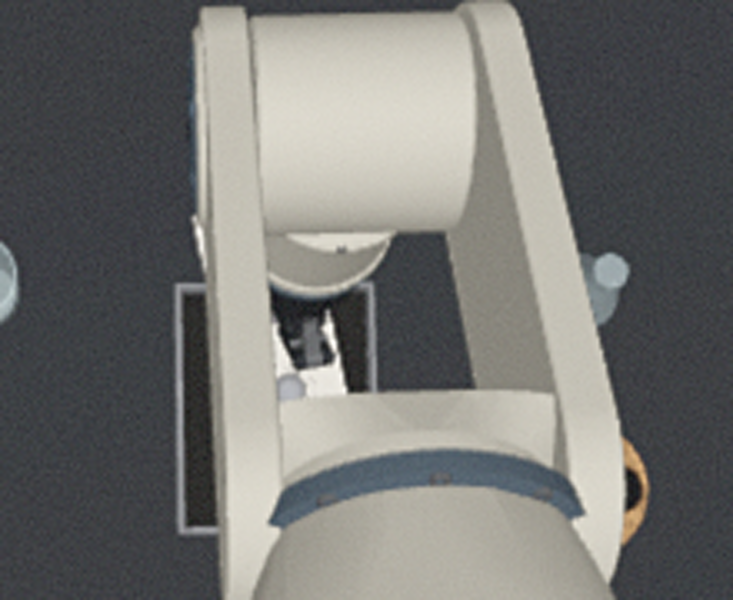

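The tray is over the catch tray with the ball in its pocket at (282,321). The catch rim corners show at (200,134), (490,180) and (183,349), and the jar stands on the mat. Check the centring.

```bash
python3 - <<'E'
from h import *
W_=np.load("w.npy",allow_pickle=True).item(); s,w=W_["s"],W_["d"]; T=toolT(s)
C=wback(w,T,np.array([[200,134],[490,180],[183,349]])*.64-.2,25); print(np.round(C,1))
print("sides",np.linalg.norm(C[0]-C[1]),np.linalg.norm(C[0]-C[2]),"mid",(C[1]+C[2])/2)
B=wback(w,T,np.array([282,321])*.64-.2,161-49.2+17); print("ball",B, toolrel(s,(C[1]+C[2])/2)[0][:2]-toolrel(s,B)[0][:2])
E
```

```text
[[502.   78.3  25. ]
 [700.1  76.9  25. ]
 [500.5 -81.2  25. ]]
sides 198.14266291971305 159.47790592497648 mid [600.33139758  -2.13560401  25.        ]
ball [[600.21659832  -2.72246522 128.8       ]] [0.56172961 0.30758071]
```

The ball is within 1 mm of the catch middle, and the underside is about 102 mm above the pad. Hold briefly, re-check, and hand in.

Request:
play_rows:
  moves:
    - [[0,0,0],[0,0,0],0]
    - [[0,0,0],[0,0,0],0]
    - [[0,0,0],[0,0,0],0]
    - [[0,0,0],[0,0,0],0]
    - [[0,0,0],[0,0,0],0]

```text
clock: 24.9
eef_pos: [654.7, 8.1, 161.0]
tcp_rot: [-3.141, 0.0, 1.747]
contact_force: [-0.0, -0.3, -3.7]
opening: 0.121
```

```bash
python3 look.py w13; python3 - <<'E'
from h import *
a=cv2.imread("pics/w12.png").astype(int);b=cv2.imread("pics/w13.png").astype(int)
print(abs(a-b)[200:420,200:600].max(2).mean(), (abs(a-b)[200:420,200:600].max(2)>40).sum())
from rig import r
s=r.sense();print(abs(s["qvel"]).max()); print(r.sign_off())
E
```

```text
24.9 [654.7   8.1 161. ] [-1.7996e+02  1.0000e-02  1.0007e+02] [-0.  -0.3 -3.7] 0.12111747623868933
1.921840909090909 0
0.0026377945184602168
the job is handed in; nothing more can be done
None
```

The jar is standing upright and released on the cork mat, and the arm is holding the tray level and still over the catch tray with the ball in its pocket. I handed the job in at about 25 s of the 72 s allowed; no verdict is reported.

**Last checks:**
- **Ball:** the wrist camera puts it at about (600, −3), against a catch middle of about (600, −2).
- **Height:** the tray's underside is about 102 mm above the catch tray's black floor, or 87 mm above its walls.
- **Level and still:** tilt is under 0.1°, and two pictures about 0.6 s apart show no movement of the tray or ball.
- **Jar:** the wrist camera puts its cap at about (530, −249), against a mat centre of about (531, −249). The last scene picture still shows it upright there.
- **Other lab ware:** nothing else was touched. The highest contact force I read was about 9 N, as the jar met the mat; forces were read only at the end of each move.

**Disagreement:** the top camera read 2–4 mm differently from the wrist camera on the tray and the mat. I shifted its catch-tray reading accordingly, and the wrist camera's final view agreed with the result.

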